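# Put away a stack of spare parts in the shaped trays

## Robot

A 6-joint arm with a two-finger parallel gripper is mounted at the origin on the work surface. World frame = base frame: x ahead of the robot, y to its left, z up, the work surface at z = 0. Lengths are in mm, angles in rad, forces in N, time in s.
With the tool pointing down it reaches from about 350 to 975 mm from the base axis. Payload 7.1 kg.
Tool frame: the origin (TCP) lies at the very end of the fingers, on their centre line; the grasp point (between the pads) lies 19 mm behind it; z points along the fingers, y is the line along which they close (so a half turn about z gives the same grasp; the last joint's range is limited). The gripper opens to 88 mm and grips with 3 to 60 N. Pads are 20 mm wide; open, the fingers measure 115 mm over their backs; the gripper's body (75 mm by 178 mm) begins 61 mm behind the grasp point.
Start: joints at [-1.344, 0.423, 1.63, -0, 1.089, -0.019], TCP at [152.102, -606.193, 222.675] pointing down, gripper open.
Joint ranges: [-3, 3], [-0.9, 2.11], [0.09, 2.58], [-1.31, 4.45], [0.11, 2.69], [-2.54, 2.54]. Speed limits (rad/s): [2.39, 2.39, 3.01, 3.14, 3.14, 3.14].

## Interface

Orientations are given as a rotation vector (axis times angle).
In Python, from workcell import sensors, imaging, close_job gives the robot as it stands. The module is installed in compiled form; this text tells all that it offers.
- The arm moves only by the tool servo_tool, never from a script. Its argument "steps" is a list of rows, each a list of 3 entries, a list of its own where there are three numbers: the shift along the world's x, y, z in m, then the turn, a rotation vector about the world's x, y, z in degrees, then the opening, from -1 (shut) to 1 (fully open). A call has exactly 8 rows; each row shifts and turns the commanded pose from where the row before left it; what a row does not reach is not made up. A row lasts 1/12 s, in which the tool goes at most 41.7 mm and 7.16 degrees, less where a joint would pass 70% of its speed; a pose out of reach is approached as far as the arm can. A call is refused whole if a number of a shift passes 0.0417 or a number of a turn 7.16, either way. A call with a gripper value outside its range is refused whole. The fingers move at their own pace and stop on an object; the grip force is fixed at half the most. Time passes only in rows, so rows that do not move let the fingers close, or fill a call up. It gives the time, the measured TCP pose, the force, the opening and the grip force at its end, in the units of the state.
- sensors.get_obs(): the state, without advancing time (a new reading comes with each control period).
- imaging.get_image(name): name is "side" or "top"; returns a dict with "color" (400x640x3 uint8, blue, green, red), "range_z" (400x640 float32, mm along the optical axis (not along the pixel's ray), 0 where there is no reading), "vertical_fov" (degrees; the focal length in pixels is half the picture's height over the tangent of half this angle, whatever the lens; pixels are square), "cx", "cy" (the principal point, pixels), "k1" (the pictures are not rectified: a ray, as slopes to the right and down, at radius r is drawn at 1 + k1 r^2 times it, then the intrinsics apply), "rvec" (rotation vector, rad) and "tvec" (3), from world to camera coordinates, as OpenCV has them. Camera axes: x right, y down, z forward; pixel columns grow to the right and rows downward; lengths in mm; the calibration is good to about 2 mm. A picture is of the moment at which its call begins.
- close_job(): hands the job in; it is judged then, once.
The state is a dict: "t": time; "qpos": joint angles; "qvel": joint speeds; "joint_torque": joint torques, N m; "ee_pos": TCP position; "orientation": TCP orientation; "ft_force": force on the tool from outside, world axes, zero at the start; "moment": the same for the moment, N m; "width": finger opening in mm; "grasp_force": force on a finger pad.
Only numpy, scipy, OpenCV 4.12 (cv2) and the standard library are available. Lean on these libraries where they do the work, as an engineer would, in place of code of your own. Each camera call takes 0.05 s, during which the arm holds its last target. There are 200 camera calls.

## Task

Take apart the little stack of metal spare parts and put each part away, lying flat on the floor of the blue tray whose white ridge has the same shape: the small square block, the hexagon nut, the round collar and the long bar. Take them one at a time from the top down, never lifting a part with another still on it, do not topple any part onto its side, and leave every part inside its ridge.

Things in the scene. Friction and masses are not known exactly. Their poses are not given: they have to be found in the camera images.
- block: small square steel block, 34 x 34 mm, 22 mm high, with a 14 mm hole down through it. It starts on top of either the nut or the collar. Origin: centre of its underside; x and y across its flat sides, z up. About 0.16 kg.
- nut: hexagon steel nut, 50 mm across the flats, 58 mm across the corners, 24 mm high, with a 30 mm dark disc on its top that marks the bore. It starts on the long bar, beside the collar. Origin: centre of its underside; y is square to one pair of flats, x points to a corner, z up. About 0.28 kg.
- collar: round steel collar, 52 mm outside, 24 mm bore, 24 mm high. It starts on the long bar, beside the nut. Origin: centre of its underside; z up. About 0.28 kg.
- bar: long aluminium bar, 150 mm (its x) by 58 mm (its y), 24 mm high, lying on the bench at the bottom of the stack: nut and collar stand on it side by side, about 36 mm either way from its middle along x. Origin: centre of its underside; z up. About 0.52 kg.
- tray_square: fixed low tray: flat blue base 96 x 96 mm, 4 mm thick, on the bench, with a white ridge 6 mm wide, its top 10 mm above the bench, that encloses a square of 50 x 50 mm, for the block. Origin: centre of its underside, on the bench; z up; x and y along its sides. The part lies on the blue floor, 4 mm above the origin.
- tray_hex: fixed low tray: flat blue base 96 x 96 mm, 4 mm thick, on the bench, with a white ridge 6 mm wide, its top 10 mm above the bench, that encloses a hexagon of 66 mm across the flats, for the nut (which fits at any yaw). Origin: centre of its underside, on the bench; z up; y square to one pair of the hexagon's sides. The part lies on the blue floor, 4 mm above the origin.
- tray_round: fixed low tray: flat blue base 96 x 96 mm, 4 mm thick, on the bench, with a white ridge 6 mm wide, its top 10 mm above the bench, that encloses a circle of 68 mm diameter, for the collar. Origin: centre of its underside, on the bench; z up. The part lies on the blue floor, 4 mm above the origin.
- tray_long: fixed low tray: flat blue base 190 x 98 mm, 4 mm thick, on the bench, with a white ridge 6 mm wide, its top 10 mm above the bench, that encloses a long rectangle of 166 mm (its x) by 74 mm (its y), for the bar, which must lie along it. Origin: centre of its underside, on the bench; z up. The part lies on the blue floor, 4 mm above the origin.
Mind the look-alikes: they are no part of the job. Leave any orange or red look-alike of the nut alone.

How it is judged:
By the outcome, as a careful person would: the job done as asked, in the order asked, and still so for the second after the job is handed in, with the robot touching nothing.
It also fails if it takes over 104 s, if anything falls off the work surface, if the arm or the gripper's body presses on something with over 40 N, if the wrist force passes 120 N, or if a joint passes its speed limit or range.

## Working session

There is one attempt and no reset: what is moved stays moved. The work goes in short steps, Python scripts to look and compute and a tool call to move; the robot and the scene stay as the last step left them, time stands still between calls to the robot, and variables do not carry over. Pictures are saved under pics/ and viewed, at most 14 in all, crops included, and the job is handed in when it is done.

Besides the shell and the picture viewer there is one more tool, called after ">>>" as name(argument=value, ...) on one line, values as JSON. servo_tool: Moves the arm, as the interface text tells. Its arguments: {"type":"object","properties":{"steps":{"type":"array"}},"required":["steps"]}

```bash
mkdir -p pics; cat > h.py <<'E'
import numpy as np, cv2
from workcell import sensors, imaging
def get(name):
    d=imaging.get_image(name); h=d["color"].shape[0]
    d["f"]=h/2/np.tan(np.radians(d["vertical_fov"])/2)
    d["R"]=cv2.Rodrigues(np.array(d["rvec"],float))[0]; d["t"]=np.array(d["tvec"],float).ravel()
    return d
def slopes(d,uv):
    uv=np.atleast_2d(np.array(uv,float)); K=np.array([[d["f"],0,d["cx"]],[0,d["f"],d["cy"]],[0,0,1]])
    return cv2.undistortPoints(uv[:,None],K,np.array([d["k1"],0,0,0,0.]))[:,0]
def plane(d,uv,z):
    s=slopes(d,uv); r=np.c_[s,np.ones(len(s))]@d["R"]; c=-d["R"].T@d["t"]
    return c+r*((z-c[2])/r[:,2])[:,None]
def depth(d):
    v,u=np.mgrid[0:400,0:640]; s=slopes(d,np.c_[u.ravel(),v.ravel()]); z=d["range_z"].ravel()
    return ((np.c_[s,np.ones(len(s))]*z[:,None]-d["t"])@d["R"]).reshape(400,640,3)
E
python3 - <<'E'
from h import *
for n in("top","side"):
    d=get(n); cv2.imwrite(f"pics/{n}0.png",d["color"]); print(n,d["f"],d["k1"],-d["R"].T@d["t"])
print(sensors.get_obs())
E
```

```text
top 508.61893090635 -0.049794461173256095 [ 402.45869898  -38.27275429 1328.78863831]
side 423.4323288601569 -0.03782071158614609 [ 322.28037392 -705.85580402  454.20022976]
{'t': 0.1, 'qpos': array([-1.34398440e+00,  4.23772503e-01,  1.63059792e+00, -2.24233912e-05,
        1.08858843e+00, -1.89956408e-02]), 'qvel': array([-6.89799095e-04, -3.36725886e-04, -1.26992476e-03,  1.61097333e-03,
        4.88803569e-05, -4.30027427e-05]), 'joint_torque': array([-4.37181134e-04, -5.45616853e+01, -2.74324983e+01,  6.44992897e-02,
        1.88517227e-02, -3.68708072e-05]), 'ee_pos': array([ 151.99774103, -605.72597914,  221.98053038]), 'orientation': array([-3.11654654e+00, -3.84992189e-01,  2.53505216e-04]), 'ft_force': array([ 0.49092155,  0.19425973, -0.09433767]), 'moment': array([ 0.02620918, -0.01356647, -0.00208402]), 'grasp_force': 0.0, 'width': 87.83941982088038}
```

View pics/top0.png

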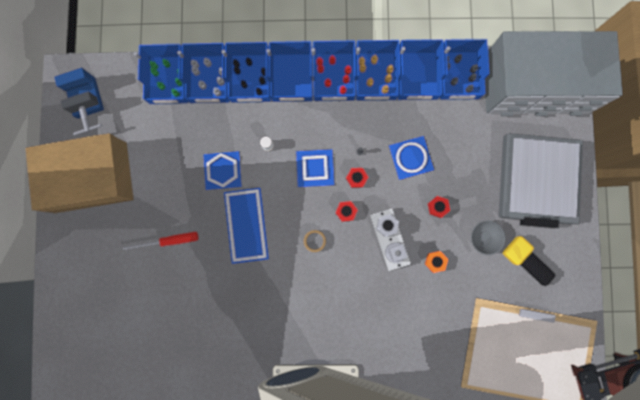

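View pics/side0.png

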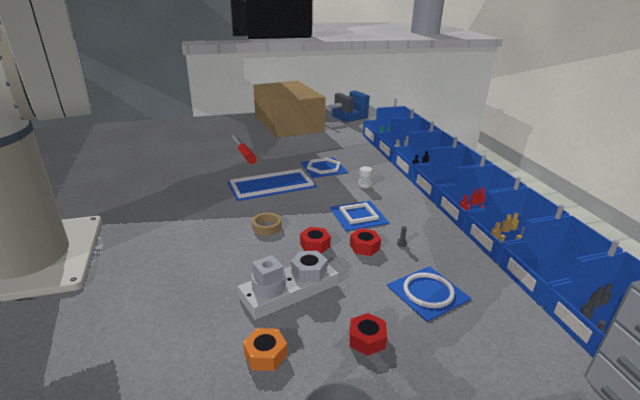

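Top view: the stack's bar runs from about (380,212) to (400,270), with the grey nut with the dark disc at (388,225) and the block on the collar at (397,252). The trays are hex (222,170), square (315,168), round (411,158) and long (246,225). There are several nut candidates: red at (357,177), (346,211) and (439,207), orange at (437,262), and steel grey at (388,225). Only the grey one stands on the bar and is steel, so that is the nut. I'll confirm with an enlarged crop and measure.

```bash
cat > m.py <<'E'
from h import *
d=get("top"); P=depth(d); im=d["color"]; hsv=cv2.cvtColor(im,cv2.COLOR_BGR2HSV)
cv2.imwrite("pics/crop0.png",cv2.resize(im[195:285,345:455],None,fx=6,fy=6,interpolation=cv2.INTER_CUBIC))
def rect(mask,z,n,amin=20):
    cs,_=cv2.findContours(mask.astype(np.uint8),cv2.RETR_EXTERNAL,cv2.CHAIN_APPROX_NONE)
    for c in cs:
        if cv2.contourArea(c)<amin: continue
        w=plane(d,c[:,0].astype(float),z)[:,:2].astype(np.float32); r=cv2.minAreaRect(w)
        print(n,"px",c[:,0].mean(0).round(1),"ctr",np.round(r[0],1),"size",np.round(r[1],1),"ang",round(r[2],1))
blue=cv2.inRange(hsv,(100,150,60),(130,255,255))>0
white=(hsv[...,1]<70)&(hsv[...,2]>170)
roi=np.zeros((400,640),bool); roi[130:275,195:440]=1
tray=cv2.morphologyEx(((blue|white)&roi).astype(np.uint8),cv2.MORPH_CLOSE,np.ones((3,3)))
rect(tray,4,"tray",300)
# inner blue (holes inside ridge)
rect(blue&roi,4,"blue",80)
reg=np.zeros((400,640),bool); reg[200:280,360:420]=1
Z=P[...,2]
print("bench z",np.median(Z[280:300,300:400]))
for lo,hi,z,n in((13,80,24,"bar>13"),(38,55,48,"nut/collar"),(59,85,70,"block")):
    rect(reg&(Z>lo)&(Z<hi),z,n,15); 
for z in (24,48,70):
    m=reg&(abs(Z-z)<7); print(z,m.sum(),P[m].mean(0).round(1),np.median(Z[m]).round(1))
dark=(hsv[...,2]<70)&reg; rect(dark,48,"dark",8)
E
python3 m.py
```

```text
tray px [390.6 239.7] ctr [ 426.5 -199.4] size [151.4  61.5] ang 16.6
tray px [248.2 225.9] ctr [467.  174.7] size [175.5  73.6] ang 6.7
tray px [224.2 169.1] ctr [613.1 241.5] size [92.2 92.4] ang 4.1
tray px [314.9 167.5] ctr [616.5  -4.6] size [92.9 92.7] ang 2.7
tray px [411.  157.4] ctr [ 640.7 -258.4] size [93.  93.4] ang 15.2
blue px [245.4 225. ] ctr [467.2 178.3] size [158.8  66.3] ang 6.6
blue px [221.6 169.7] ctr [613.3 242.3] size [64.3 56. ] ang 0.4
blue px [235.2 169. ] ctr [614.8 212.9] size [92.8 37.4] ang 2.1
blue px [314.9 167.5] ctr [616.5  -4.6] size [92.9 92.7] ang 2.7
blue px [411.3 156.9] ctr [ 641.5 -258.4] size [58.1 58.7] ang 89.3
blue px [410.7 157.4] ctr [ 640.7 -258.4] size [93.  93.4] ang 15.2
bench z -0.38610827287032046
bar>13 px [389.7 239.3] ctr [ 426.3 -196.1] size [150.   62.2] ang 16.6
nut/collar px [392.9 253. ] ctr [ 391.4 -201. ] size [49.1 43.1] ang 6.3
nut/collar px [387.1 225.4] ctr [ 460.5 -186.5] size [49.8 54.3] ang 21.1
block px [397.6 252.6] ctr [ 391.3 -208. ] size [34.1 35.1] ang 17.2
24 664 [ 423.3 -192.8   23.6] 23.6
48 482 [ 441.6 -189.8   48. ] 47.9
70 168 [ 391.6 -208.7   69.2] 69.5
dark px [387.8 225.2] ctr [ 461.  -188.7] size [20.1 20.2] ang 88.8
```

View pics/crop0.png

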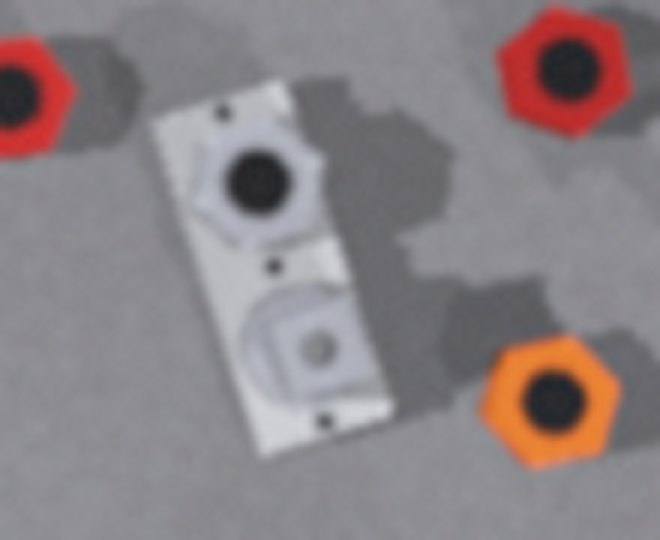

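The crop shows the grey steel nut at top-pixel (388,225) with its dark disc, and the square block on the collar at (397,252). The red and orange nuts are separate, on the bench. The measured heights (24/48/70), sizes and 36 mm offsets all agree.

>>> servo_tool(steps=[[[0.015,0.025,-0.004],[0,0,0.4],1],[[0.015,0.025,-0.004],[0,0,0.4],1],[[0.015,0.025,-0.004],[0,0,0.4],1],[[0.015,0.025,-0.004],[0,0,0.4],1],[[0.015,0.025,-0.004],[0,0,0.4],1],[[0.015,0.025,-0.004],[0,0,0.4],1],[[0.015,0.025,-0.004],[0,0,0.4],1],[[0.015,0.025,-0.004],[0,0,0.4],1]])

```text
t: 0.82
ee_pos: [272.5, -404.8, 190.4]
orientation: [-3.106, -0.472, 0.0]
ft_force: [-0.1, 0.3, -0.3]
width: 88.0
grasp_force: 0.0
```

>>> servo_tool(steps=[[[0.017,0.028,-0.009],[0,0,0],1],[[0.017,0.028,-0.009],[0,0,0],1],[[0.017,0.028,-0.009],[0,0,0],1],[[0.017,0.028,-0.009],[0,0,0],1],[[0.017,0.028,-0.009],[0,0,0],1],[[0.017,0.028,-0.009],[0,0,0],1],[[0.017,0.0285,-0.009],[0,0,0],1],[[0,0,0],[0,0,0],1]])

```text
t: 1.48
ee_pos: [392.0, -205.6, 126.3]
orientation: [-3.103, -0.478, 0.002]
ft_force: [-0.3, -0.5, 0.3]
width: 88.1
grasp_force: 0.0
```

>>> servo_tool(steps=[[[0,-0.0025,-0.012],[0,0,0],1],[[0,0,-0.012],[0,0,0],1],[[0,0,-0.012],[0,0,0],1],[[0,0,-0.012],[0,0,0],0.5],[[0,0,-0.011],[0,0,0],0.5],[[0,0,-0.0105],[0,0,0],0.3],[[0,0,0],[0,0,0],-0.5],[[0,0,0],[0,0,0],-1]])

```text
t: 2.15
ee_pos: [390.6, -212.4, 58.0]
orientation: [-3.105, -0.471, 0.002]
ft_force: [-0.7, -0.2, -0.9]
width: 58.0
grasp_force: 0.0
```

>>> servo_tool(steps=[[[0,0,0],[0,0,0],-1],[[0,0,0],[0,0,0],-1],[[0,0,0],[0,0,0],-1],[[0,0,0],[0,0,0],-1],[[0,0,0],[0,0,0],-1],[[0,0,0],[0,0,0],-1],[[0,0,0],[0,0,0],-1],[[0,0,0],[0,0,0],-1]])

```text
t: 2.82
ee_pos: [391.3, -212.3, 58.7]
orientation: [3.106, 0.472, 0.001]
ft_force: [-1.1, 0.2, 6.9]
width: 33.8
grasp_force: 30.0
```

>>> servo_tool(steps=[[[0,0,0.008],[0,0,0],-1],[[0,0,0.02],[0,0,0],-1],[[0,0,0.022],[0,0,0],-1],[[0,0,0.02],[0,0,0],-1],[[0.01,0.009,0],[0,0,-1.2],-1],[[0.02,0.018,0],[0,0,-1.2],-1],[[0.025,0.0225,0],[0,0,-1.2],-1],[[0.025,0.0225,0],[0,0,-1.2],-1]])

```text
t: 3.48
ee_pos: [471.7, -139.6, 128.9]
orientation: [3.123, 0.338, 0.001]
ft_force: [0.2, -0.5, -1.4]
width: 33.8
grasp_force: 30.0
```

>>> servo_tool(steps=[[[0.025,0.023,0],[0,0,-1.2],-1],[[0.025,0.023,0],[0,0,-1.2],-1],[[0.025,0.023,0],[0,0,-1.2],-1],[[0.025,0.023,0],[0,0,-1.2],-1],[[0.02,0.02,0],[0,0,-1.2],-1],[[0.015,0.015,0],[0,0,-1.2],-1],[[0.0104,0.0086,-0.01],[0,0,-1.2],-1],[[0,0,-0.02],[0,0,-1.2],-1]])

```text
t: 4.15
ee_pos: [620.7, -2.5, 100.6]
orientation: [-3.141, -0.081, -0.011]
ft_force: [0.6, 0.4, -2.2]
width: 33.9
grasp_force: 30.0
```

>>> servo_tool(steps=[[[0,0,-0.02],[0,0,0],-1],[[0,0,-0.02],[0,0,0],-1],[[0,0,-0.018],[0,0,0],-1],[[0,0,-0.012],[0,0,0],-1],[[0,0,-0.008],[0,0,0],-1],[[0,0,-0.0035],[0,0,0],-1],[[0,0,0],[0,0,0],-1],[[0,0,0],[0,0,0],-1]])

```text
t: 4.82
ee_pos: [617.0, -4.6, 17.3]
orientation: [3.141, 0.079, 0.001]
ft_force: [0.5, -0.2, -1.7]
width: 34.0
grasp_force: 30.0
```

>>> servo_tool(steps=[[[0,0,-0.002],[0,0,0],-1],[[0,0,0],[0,0,0],-1],[[0,0,0],[0,0,0],-0.1],[[0,0,0],[0,0,0],0.3],[[0,0,0],[0,0,0],0.6],[[0,0,0],[0,0,0],1],[[0,0,0],[0,0,0],1],[[0,0,0],[0,0,0],1]])

```text
t: 5.48
ee_pos: [616.6, -4.6, 14.8]
orientation: [3.141, 0.079, 0.0]
ft_force: [0.8, 0.3, 0.8]
width: 69.3
grasp_force: 0.0
```

>>> servo_tool(steps=[[[0,0,0.01],[0,0,0],1],[[0,0,0.02],[0,0,0],1],[[0,0,0.02],[0,0,0],1],[[0,0,0.02],[0,0,-2],1],[[0,0,0.02],[0,0,-3],1],[[0,0,0.015],[0,0,-3],1],[[0,0,0],[0,0,-3],1],[[0,0,0],[0,0,-2],1]])

```text
t: 6.15
ee_pos: [617.5, -4.6, 122.0]
orientation: [-3.129, 0.281, -0.005]
ft_force: [-0.0, 0.5, -1.0]
width: 88.0
grasp_force: 0.0
```

```bash
cat > m2.py <<'E'
import sys
from h import *
d=get("top"); P=depth(d); im=d["color"]; hsv=cv2.cvtColor(im,cv2.COLOR_BGR2HSV); Z=P[...,2]
cv2.imwrite(sys.argv[1],np.hstack([cv2.resize(im[195:285,345:455],None,fx=5,fy=5,interpolation=cv2.INTER_CUBIC)]))
reg=np.zeros((400,640),bool); reg[200:280,360:420]=1
def rect(mask,z,n,amin=20):
    for c in cv2.findContours(mask.astype(np.uint8),cv2.RETR_EXTERNAL,cv2.CHAIN_APPROX_NONE)[0]:
        if cv2.contourArea(c)<amin: continue
        w=plane(d,c[:,0].astype(float),z)[:,:2].astype(np.float32); r=cv2.minAreaRect(w); q=cv2.minEnclosingCircle(w)
        print(n,"px",c[:,0].mean(0).round(1),"ctr",np.round(r[0],1),"size",np.round(r[1],1),"ang",round(r[2],1),"circ",np.round(q[0],1),round(q[1],1))
        if n=="top":
            for a in range(-30,30,3):
                rr=[w@[np.cos(np.radians(a+k)),np.sin(np.radians(a+k))] for k in (0,60,120)]
                print(a,[round(float(np.ptp(x)),1) for x in rr],end=" ")
            print()
rect(reg&(Z>13),24,"bar"); rect(reg&(Z>37),48,"top"); rect((hsv[...,2]<70)&reg,48,"dark",8)
s=P[140:200,285:345].reshape(-1,3); b=s[(s[:,2]>18)&(s[:,2]<34)]
print("block",b.mean(0).round(1),np.ptp(b,axis=0).round(1))
E
python3 m2.py pics/c1.png
```

```text
bar px [389.5 239. ] ctr [ 426.2 -196.2] size [151.1  64.4] ang 18.4 circ [ 426.3 -195.8] 79.6
top px [395.1 252.5] ctr [ 392.  -204.8] size [50.2 47.4] ang 89.4 circ [ 392.1 -205.2] 26.2
-30 [50.7, 50.7, 50.4] -27 [50.5, 51.0, 51.1] -24 [50.4, 51.2, 51.6] -21 [50.1, 51.2, 52.0] -18 [49.9, 51.1, 52.3] -15 [49.8, 51.1, 52.4] -12 [49.5, 51.5, 52.4] -9 [49.2, 51.7, 52.2] -6 [48.7, 51.8, 51.9] -3 [48.0, 51.7, 51.7] 0 [47.6, 51.5, 51.7] 3 [48.4, 51.4, 51.6] 6 [49.1, 51.8, 51.8] 9 [49.6, 52.0, 51.8] 12 [50.0, 52.1, 51.7] 15 [50.3, 52.1, 51.5] 18 [50.4, 51.9, 51.5] 21 [50.4, 51.6, 51.4] 24 [50.2, 51.1, 51.0] 27 [50.3, 50.5, 50.8] 
top px [386.8 225.2] ctr [ 460.2 -185.3] size [49.9 56.7] ang 19.9 circ [ 460.7 -185.6] 28.8
-30 [53.7, 53.2, 53.2] -27 [54.3, 54.2, 54.2] -24 [55.0, 55.1, 55.0] -21 [55.6, 55.8, 55.6] -18 [56.0, 56.3, 56.1] -15 [56.3, 56.7, 56.5] -12 [56.4, 57.0, 56.6] -9 [56.3, 57.1, 56.7] -6 [56.1, 57.0, 56.6] -3 [55.8, 56.8, 56.3] 0 [55.3, 56.4, 55.9] 3 [54.7, 55.9, 55.3] 6 [54.1, 55.2, 54.5] 9 [53.2, 54.4, 53.7] 12 [52.3, 53.4, 52.6] 15 [51.1, 52.2, 51.7] 18 [50.0, 51.1, 51.1] 21 [50.3, 51.5, 51.1] 24 [51.1, 52.1, 52.1] 27 [52.0, 52.6, 53.0] 
dark px [387.7 225.2] ctr [ 460.4 -188.1] size [21.2 19.7] ang 44.1 circ [ 460.8 -187.6] 11.5m2.py:18: RuntimeWarning: Mean of empty slice.
  print("block",b.mean(0).round(1),np.ptp(b,axis=0).round(1))
  ret = um.true_divide(
Traceback (most recent call last):
  File "m2.py", line 18, in <module>
    print("block",b.mean(0).round(1),np.ptp(b,axis=0).round(1))
                                     ~~~~~~^^^^^^^^^^
ValueError: zero-size array to reduction operation maximum which has no identity
```

View pics/c1.png

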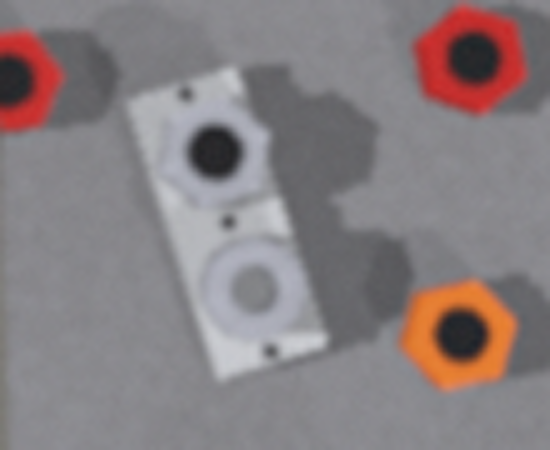

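The block is off, and the collar and nut still stand on the bar: nut near crop (215,152), collar near (253,287). Now the nut.

>>> servo_tool(steps=[[[-0.01,-0.012,0],[0,0,-1],1],[[-0.02,-0.0235,0],[0,0,0],1],[[-0.025,-0.029,0],[0,0,0],1],[[-0.025,-0.0295,0],[0,0,0],1],[[-0.025,-0.0295,0],[0,0,0],1],[[-0.025,-0.0295,0],[0,0,0],1],[[-0.018,-0.021,0],[0,0,0],1],[[-0.0075,-0.0085,-0.005],[0,0,0],1]])

```text
t: 6.87
ee_pos: [457.9, -189.4, 115.1]
orientation: [3.126, -0.308, -0.001]
ft_force: [0.1, -0.5, -0.6]
width: 87.9
grasp_force: 0.0
```

>>> servo_tool(steps=[[[0,0,-0.01],[0,0,0],1],[[0,0,-0.015],[0,0,0],1],[[0,0,-0.015],[0,0,0],1],[[0,0,-0.015],[0,0,0],1],[[0,0,-0.013],[0,0,0],1],[[0,0,-0.008],[0,0,0],1],[[0,0,-0.0042],[0,0,0],1],[[0,0,0],[0,0,0],1]])

```text
t: 7.53
ee_pos: [460.8, -186.3, 33.4]
orientation: [-3.126, 0.303, 0.003]
ft_force: [-0.3, -0.2, 0.5]
width: 87.7
grasp_force: 0.0
```

>>> servo_tool(steps=[[[0,0,0],[0,0,0],0.5],[[0,0,0],[0,0,0],0.2],[[0,0,0],[0,0,0],-1],[[0,0,0],[0,0,0],-1],[[0,0,0],[0,0,0],-1],[[0,0,0],[0,0,0],-1],[[0,0,0],[0,0,0],-1],[[0,0,0],[0,0,0],-1]])

```text
t: 8.2
ee_pos: [461.2, -187.2, 34.8]
orientation: [3.127, -0.304, 0.001]
ft_force: [-0.5, 0.3, 4.7]
width: 49.7
grasp_force: 30.0
```

>>> servo_tool(steps=[[[0,0,0.01],[0,0,0],-1],[[0,0,0.02],[0,0,0],-1],[[0,0,0.025],[0,0,0],-1],[[0,0,0.025],[0,0,0],-1],[[0.005,0.014,0],[0,0,1],-1],[[0.01,0.028,0],[0,0,1],-1],[[0.0125,0.035,0],[0,0,1],-1],[[0.0125,0.035,0],[0,0,1],-1]])

```text
t: 8.87
ee_pos: [500.9, -74.3, 115.1]
orientation: [3.135, -0.197, 0.0]
ft_force: [1.5, -0.2, -3.8]
width: 49.8
grasp_force: 30.0
```

>>> servo_tool(steps=[[[0.0125,0.035,0],[0,0,1.2],-1],[[0.0125,0.035,0],[0,0,1.2],-1],[[0.0125,0.035,0],[0,0,1.2],-1],[[0.0125,0.035,0],[0,0,1.2],-1],[[0.0125,0.035,0],[0,0,1.2],-1],[[0.0125,0.035,0],[0,0,1.2],-1],[[0.0125,0.035,0],[0,0,1.2],-1],[[0.0125,0.035,0],[0,0,1.2],-1]])

```text
t: 9.53
ee_pos: [600.7, 206.7, 114.6]
orientation: [3.14, 0.07, -0.002]
ft_force: [0.4, -0.8, -4.0]
width: 50.0
grasp_force: 30.0
```

>>> servo_tool(steps=[[[0.008,0.022,0],[0,0,0],-1],[[0.0042,0.0151,0],[0,0,0],-1],[[0,0,-0.01],[0,0,0],-1],[[0,0,-0.015],[0,0,0],-1],[[0,0,-0.02],[0,0,0],-1],[[0,0,-0.02],[0,0,0],-1],[[0,0,-0.015],[0,0,0],-1],[[0,0,-0.01],[0,0,0],-1]])

```text
t: 10.2
ee_pos: [611.5, 240.2, 22.1]
orientation: [3.139, 0.066, -0.006]
ft_force: [-0.1, -0.5, -2.5]
width: 49.8
grasp_force: 30.0
```

>>> servo_tool(steps=[[[0,0,0],[0,0,0],-1],[[0,0,-0.004],[0,0,0],-1],[[0,0,-0.003],[0,0,0],-1],[[0,0,-0.002],[0,0,0],-1],[[0,0,-0.001],[0,0,0],-1],[[0,0,0],[0,0,0],-1],[[0,0,0],[0,0,0],-1],[[0,0,0],[0,0,0],-1]])

```text
t: 10.87
ee_pos: [613.4, 242.1, 14.9]
orientation: [-3.141, -0.068, -0.001]
ft_force: [0.6, 0.8, -2.5]
width: 49.8
grasp_force: 30.0
```

>>> servo_tool(steps=[[[0,0,0],[0,0,0],0.2],[[0,0,0],[0,0,0],0.4],[[0,0,0],[0,0,0],0.7],[[0,0,0],[0,0,0],1],[[0,0,0],[0,0,0],1],[[0,0,0.01],[0,0,0],1],[[0,0,0.02],[0,0,0],1],[[0,0,0.025],[0,0,0],1]])

```text
t: 11.53
ee_pos: [612.0, 241.6, 69.1]
orientation: [3.14, 0.068, -0.005]
ft_force: [0.1, 0.2, 0.5]
width: 87.3
grasp_force: 0.0
```

>>> servo_tool(steps=[[[0,0,0.03],[0,0,0],1],[[0,0,0.02],[0,0,0],1],[[-0.006,-0.014,0],[0,0,0],1],[[-0.012,-0.03,0],[0,0,0],1],[[-0.012,-0.03,0],[0,0,0],1],[[-0.012,-0.03,0],[0,0,0],1],[[-0.012,-0.03,0],[0,0,0],1],[[-0.006,-0.016,0],[0,0,0],1]])

```text
t: 12.2
ee_pos: [551.5, 89.5, 120.1]
orientation: [3.14, 0.067, -0.001]
ft_force: [0.0, 0.6, -0.6]
width: 87.7
grasp_force: 0.0
```

```bash
cat > chk.py <<'E'
import sys
from h import *
out=[]
d=get("top"); im=d["color"]; out.append(cv2.resize(im[130:280,195:435],None,fx=3,fy=3,interpolation=cv2.INTER_CUBIC)); cv2.imwrite(sys.argv[1],out[0])
P=depth(d); Z=P[...,2]
for n,(u,v),w in(("block",(315,168),25),("nut",(222,170),25),("collar",(411,158),25),("bar",(246,225),45)):
    s=P[v-w:v+w,u-w:u+w].reshape(-1,3); b=s[(s[:,2]>17)&(s[:,2]<36)]
    if len(b)>20: print(n,len(b),np.median(b,0).round(1),((b.max(0)+b.min(0))/2).round(1),np.ptp(b,axis=0).round(1))
E
python3 chk.py pics/k2.png; sed -i '/^s=P\|^print("block/d;/a in range/d' m2.py; python3 m2.py pics/c2.png
```

```text
block 146 [619.4  -6.1  25.1] [618.1  -4.5  25.6] [35.  33.8 16.5]
nut 94 [614.6 256.8  27. ] [613.9 260.4  25.5] [44.6 24.  16.7]  File "m2.py", line 14
    print()
           ^
IndentationError: unindent does not match any outer indentation level
```

View pics/k2.png

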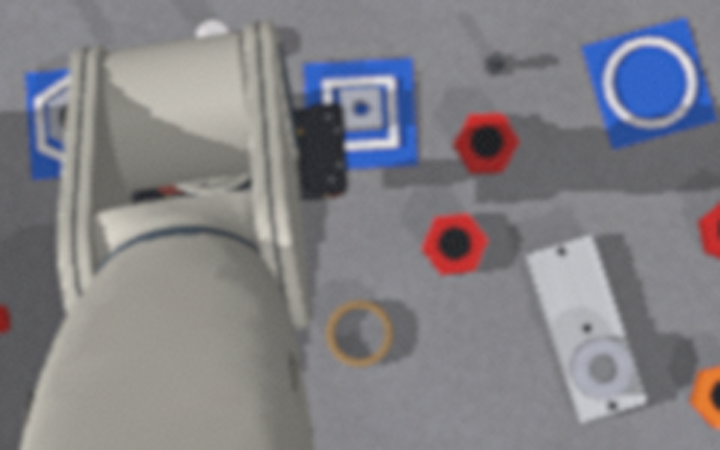

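The picture shows the block inside the square ridge near (361,108) and the collar still on the bar near (603,367). The arm partly hides the nut. Re-measuring the collar.

```bash
sed -i '/if n=="top"/,/print()/d' m2.py; python3 m2.py pics/c2.png
```

```text
bar px [389.7 239.3] ctr [ 425.8 -194.8] size [150.2  59.2] ang 17.2 circ [ 426.3 -195.8] 79.6
top px [395.2 252.4] ctr [ 392.  -204.8] size [50.2 47.4] ang 89.4 circ [ 392.2 -205.1] 26.2
```

>>> servo_tool(steps=[[[-0.01,-0.018,0],[0,0,1.8],1],[[-0.018,-0.033,0],[0,0,1.8],1],[[-0.018,-0.033,0],[0,0,1.8],1],[[-0.018,-0.033,0],[0,0,1.8],1],[[-0.018,-0.033,0],[0,0,1.8],1],[[-0.018,-0.033,0],[0,0,1.8],1],[[-0.018,-0.033,0],[0,0,1.8],1],[[-0.018,-0.033,0],[0,0,1.8],1]])

```text
t: 12.97
ee_pos: [417.5, -158.0, 120.2]
orientation: [3.106, 0.465, 0.003]
ft_force: [0.5, -1.0, 0.2]
width: 87.7
grasp_force: 0.0
```

>>> servo_tool(steps=[[[-0.017,-0.033,0],[0,0,0],1],[[-0.0082,-0.016,-0.005],[0,0,0],1],[[0,0,-0.01],[0,0,0],1],[[0,0,-0.015],[0,0,0],1],[[0,0,-0.015],[0,0,0],1],[[0,0,-0.015],[0,0,0],1],[[0,0,-0.015],[0,0,0],1],[[0,0,-0.01],[0,0,0],1]])

```text
t: 13.63
ee_pos: [392.8, -204.9, 33.2]
orientation: [-3.107, -0.462, 0.0]
ft_force: [-0.3, 0.6, -1.5]
width: 87.8
grasp_force: 0.0
```

>>> servo_tool(steps=[[[0,0,0],[0,0,0],1],[[0,0,0],[0,0,0],0.5],[[0,0,0],[0,0,0],0.2],[[0,0,0],[0,0,0],-1],[[0,0,0],[0,0,0],-1],[[0,0,0],[0,0,0],-1],[[0,0,0],[0,0,0],-1],[[0,0,0],[0,0,0],-1]])

```text
t: 14.3
ee_pos: [392.2, -206.2, 34.9]
orientation: [3.107, 0.461, 0.001]
ft_force: [-0.4, 0.1, 4.4]
width: 50.2
grasp_force: 30.0
```

>>> servo_tool(steps=[[[0,0,0.01],[0,0,0],-1],[[0,0,0.02],[0,0,0],-1],[[0,0,0.025],[0,0,0],-1],[[0,0,0.025],[0,0,0],-1],[[0.015,-0.003,0],[0,0,0],-1],[[0.03,-0.006,0],[0,0,0],-1],[[0.035,-0.0075,0],[0,0,0],-1],[[0.035,-0.0075,0],[0,0,0],-1]])

```text
t: 14.97
ee_pos: [507.7, -230.0, 115.4]
orientation: [-3.108, -0.46, 0.0]
ft_force: [0.7, 0.2, -3.3]
width: 50.3
grasp_force: 30.0
```

>>> servo_tool(steps=[[[0.035,-0.0075,0],[0,0,0],-1],[[0.035,-0.0075,0],[0,0,0],-1],[[0.03,-0.006,0],[0,0,0],-1],[[0.02,-0.004,0],[0,0,0],-1],[[0.014,-0.0034,0],[0,0,0],-1],[[0,0,-0.01],[0,0,0],-1],[[0,0,-0.015],[0,0,0],-1],[[0,0,-0.02],[0,0,0],-1]])

```text
t: 15.63
ee_pos: [639.9, -258.2, 68.8]
orientation: [-3.107, -0.461, 0.001]
ft_force: [0.2, -1.2, -2.4]
width: 50.3
grasp_force: 30.0
```

```bash
python3 - <<'E'
from h import *
d=get("side"); cv2.imwrite("pics/s3.png",cv2.resize(d["color"][180:380,200:520],None,fx=2,fy=2))
E
```

```text
(no output)
```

View pics/s3.png

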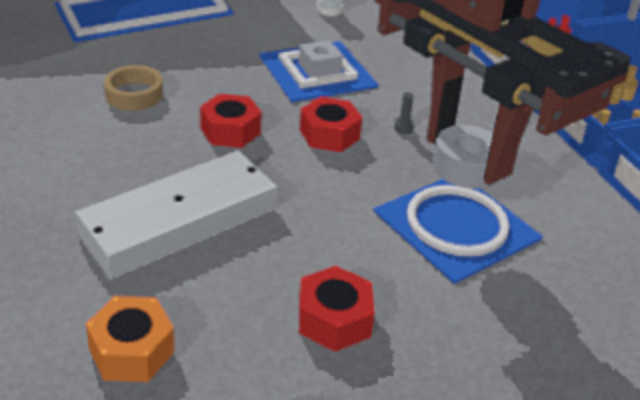

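The side crop shows the collar held level near (465,150) above the round tray, and the bare bar near (180,215).

>>> servo_tool(steps=[[[0,0,-0.02],[0,0,0],-1],[[0,0,-0.015],[0,0,0],-1],[[0,0,-0.01],[0,0,0],-1],[[0,0,-0.006],[0,0,0],-1],[[0,0,-0.003],[0,0,0],-1],[[0,0,-0.001],[0,0,0],-1],[[0,0,0],[0,0,0],-1],[[0,0,0],[0,0,0],-1]])

```text
t: 16.35
ee_pos: [641.4, -258.6, 15.0]
orientation: [3.107, 0.461, 0.002]
ft_force: [-0.2, -0.5, -2.4]
width: 50.5
grasp_force: 30.0
```

>>> servo_tool(steps=[[[0,0,0],[0,0,0],0.2],[[0,0,0],[0,0,0],0.4],[[0,0,0],[0,0,0],0.7],[[0,0,0],[0,0,0],1],[[0,0,0],[0,0,0],1],[[0,0,0.01],[0,0,0],1],[[0,0,0.02],[0,0,0],1],[[0,0,0.025],[0,0,0],1]])

```text
t: 17.02
ee_pos: [639.8, -257.9, 68.9]
orientation: [-3.106, -0.461, 0.004]
ft_force: [0.3, -0.0, 0.3]
width: 87.8
grasp_force: 0.0
```

```bash
python3 m2.py pics/c4.png; python3 chk.py pics/k4.png
```

```text
bar px [390.6 241.7] ctr [ 425.6 -195.1] size [151.8 202.5] ang 89.1 circ [ 425.6 -195.1] 126.5
top px [391.4 242.4] ctr [ 425.1 -192.2] size [149.  198.8] ang 89.1 circ [ 425.1 -192.3] 124.2
block 156 [617.5  -5.9  25.3] [612.5  -8.4  24.6] [46.8 41.5 14.7]
nut 337 [612.3 238.6  27.4] [595.7 225.7  26.4] [91.8 81.1 18.5]
```

View pics/k4.png

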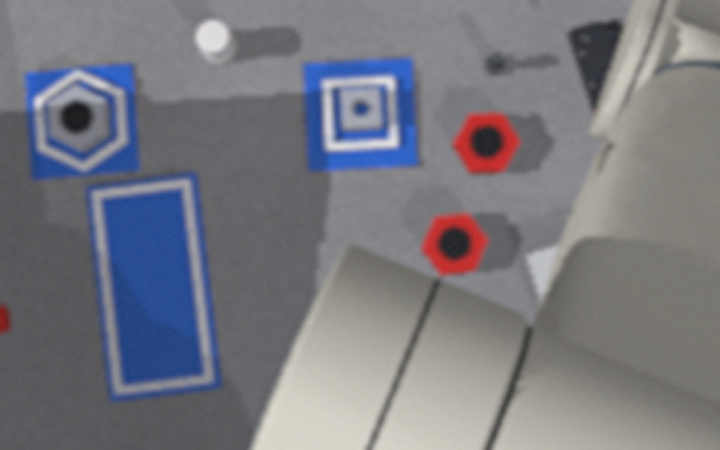

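Crop: the nut lies inside the hex ridge at (77,117) and the block inside the square ridge at (361,108). The arm covers the collar. Now the bar.

>>> servo_tool(steps=[[[-0.012,0.0034,0.015],[0,0,0],1],[[-0.024,0.007,0.015],[0,0,0],1],[[-0.0275,0.008,0],[0,0,0],1],[[-0.0275,0.008,0],[0,0,0],1],[[-0.0275,0.008,0],[0,0,0],1],[[-0.0275,0.008,0],[0,0,0],1],[[-0.0275,0.008,0],[0,0,0],1],[[-0.0275,0.008,0],[0,0,0],1]])

```text
t: 17.78
ee_pos: [438.6, -199.5, 99.6]
orientation: [3.107, 0.461, 0.0]
ft_force: [0.7, 0.0, 0.2]
width: 87.6
grasp_force: 0.0
```

>>> servo_tool(steps=[[[-0.014,0.004,-0.005],[0,0,0],1],[[0,0,-0.015],[0,0,0],1],[[0,0,-0.02],[0,0,0],1],[[0,0,-0.02],[0,0,0],1],[[0,0,-0.015],[0,0,0],1],[[0,0,-0.009],[0,0,0],1],[[0,0,-0.005],[0,0,0],1],[[0,0,0],[0,0,0],1]])

```text
t: 18.45
ee_pos: [425.6, -195.8, 9.8]
orientation: [-3.107, -0.461, 0.002]
ft_force: [-0.9, -0.3, 0.2]
width: 88.0
grasp_force: 0.0
```

>>> servo_tool(steps=[[[0,0,0],[0,0,0],0.6],[[0,0,0],[0,0,0],0.4],[[0,0,0],[0,0,0],0.2],[[0,0,0],[0,0,0],-1],[[0,0,0],[0,0,0],-1],[[0,0,0],[0,0,0],-1],[[0,0,0],[0,0,0],-1],[[0,0,0],[0,0,0],-1]])

```text
t: 19.12
ee_pos: [426.3, -196.1, 11.0]
orientation: [3.107, 0.461, 0.001]
ft_force: [0.2, 0.4, 6.9]
width: 57.7
grasp_force: 30.0
```

>>> servo_tool(steps=[[[0,0,0.01],[0,0,0],-1],[[0,0,0.02],[0,0,0],-1],[[0,0,0.02],[0,0,0],-1],[[0,0,0.02],[0,0,0],-1],[[0.002,0.015,0],[0,0,-1],-1],[[0.003,0.028,0],[0,0,-1],-1],[[0.004,0.035,0],[0,0,-1],-1],[[0.004,0.035,0],[0,0,-1],-1]])

```text
t: 19.78
ee_pos: [438.3, -82.1, 80.7]
orientation: [-3.122, -0.348, 0.001]
ft_force: [1.1, 0.6, -5.8]
width: 57.9
grasp_force: 30.0
```

>>> servo_tool(steps=[[[0.004,0.035,0],[0,0,-1.05],-1],[[0.004,0.035,0],[0,0,-1.05],-1],[[0.004,0.035,0],[0,0,-1.05],-1],[[0.004,0.035,0],[0,0,-1.05],-1],[[0.004,0.035,0],[0,0,-1.05],-1],[[0.004,0.035,0],[0,0,-1.05],-1],[[0.003,0.03,0],[0,0,0],-1],[[0.0012,0.0213,0],[0,0,0],-1]])

```text
t: 20.45
ee_pos: [466.8, 180.8, 80.6]
orientation: [-3.136, -0.183, 0.0]
ft_force: [-0.2, 0.2, -6.8]
width: 57.8
grasp_force: 30.0
```

>>> servo_tool(steps=[[[0,0,-0.01],[0,0,0],-1],[[0,0,-0.015],[0,0,0],-1],[[0,0,-0.01],[0,0,0],-1],[[0,0,-0.005],[0,0,0],-1],[[0,0,0],[0,0,0],-1],[[0,0,0],[0,0,0],-1],[[0,0,0],[0,0,0],-1],[[0,0,0],[0,0,0],-1]])

```text
t: 21.12
ee_pos: [467.7, 178.2, 41.0]
orientation: [-3.136, -0.18, -0.002]
ft_force: [-0.2, -0.7, -7.0]
width: 58.0
grasp_force: 30.0
```

```bash
python3 - <<'E'
from h import *
d=get("side"); cv2.imwrite("pics/s5.png",cv2.resize(d["color"][120:270,190:430],None,fx=3,fy=3))
E
```

```text
(no output)
```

View pics/s5.png

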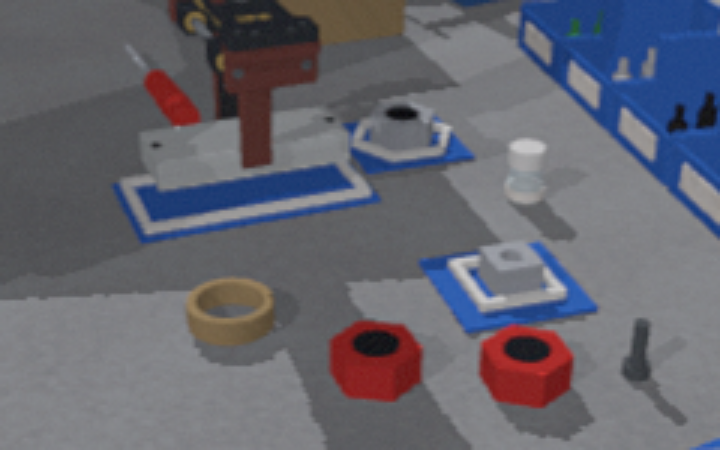

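The bar is held level near (245,150), over the long tray and parallel to it. Lowering.

>>> servo_tool(steps=[[[0,0,-0.01],[0,0,0],-1],[[0,0,-0.008],[0,0,0],-1],[[0,0,-0.004],[0,0,0],-1],[[0,0,-0.003],[0,0,0],-1],[[0,0,-0.001],[0,0,0],-1],[[0,0,0],[0,0,0],-1],[[0,0,0],[0,0,0],-1],[[0,0,0],[0,0,0],-1]])

```text
t: 21.83
ee_pos: [466.7, 178.1, 14.7]
orientation: [3.136, 0.181, -0.002]
ft_force: [-3.6, -3.1, 5.0]
width: 58.2
grasp_force: 30.0
```

>>> servo_tool(steps=[[[0,0,0],[0,0,0],0.4],[[0,0,0],[0,0,0],0.6],[[0,0,0],[0,0,0],0.8],[[0,0,0],[0,0,0],1],[[0,0,0],[0,0,0],1],[[0,0,0.01],[0,0,0],1],[[0,0,0.02],[0,0,0],1],[[0,0,0.03],[0,0,0],1]])

```text
t: 22.5
ee_pos: [465.7, 177.7, 73.9]
orientation: [3.135, 0.18, -0.006]
ft_force: [-0.5, -0.5, 0.7]
width: 87.7
grasp_force: 0.0
```

>>> servo_tool(steps=[[[0,0,0.03],[0,0,0],1],[[0,0,0.03],[0,0,0],1],[[0,-0.015,0],[0,0,0],1],[[0,-0.035,0],[0,0,0],1],[[0,-0.035,0],[0,0,0],1],[[0,-0.035,0],[0,0,0],1],[[0,-0.035,0],[0,0,0],1],[[0,-0.02,0],[0,0,0],1]])

```text
t: 23.17
ee_pos: [466.9, 0.8, 135.3]
orientation: [3.136, 0.179, 0.001]
ft_force: [0.6, 0.3, 1.2]
width: 87.7
grasp_force: 0.0
```

```bash
python3 chk.py pics/k6.png
```

```text
block 153 [617.8  -5.7  25.3] [618.2  -4.5  25.9] [35.1 33.9 16.9]
nut 338 [612.3 238.9  27.5] [612.7 234.7  25.8] [56.  62.  17.1]
collar 257 [ 639.9 -257.4   27.3] [ 641.2 -258.5   25.5] [50.5 51.6 16.6]
bar 1286 [465.9 175.7  27.4] [486.9 188.5  26.2] [195.4  98.8  18.1]
```

View pics/k6.png

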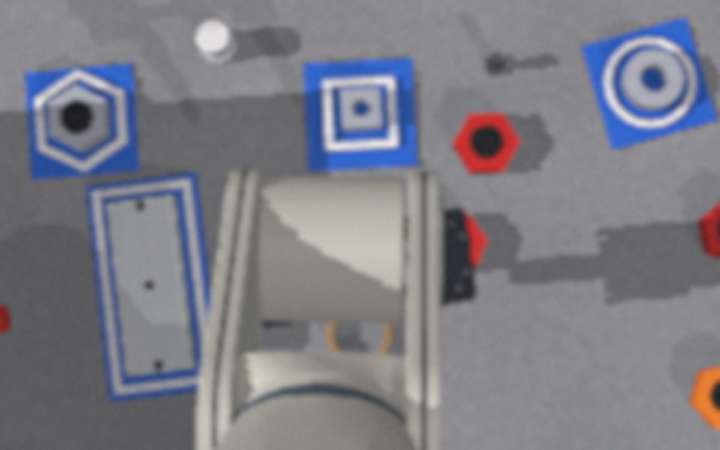

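Crop: nut (77,117), block (361,108), collar (653,79) and bar (150,287) all lie inside their ridges. I'll check the bar's flatness, then hand in.

```bash
python3 - <<'E'
from h import *
from workcell import close_job
d=get("top"); P=depth(d)
c,s=np.cos(np.radians(6.6)),np.sin(np.radians(6.6)); q=P.reshape(-1,3)-[467.2,178.3,0]
x,y=q[:,0]*c+q[:,1]*s,-q[:,0]*s+q[:,1]*c
m=(abs(x)<65)&(abs(y)<22)&(q[:,2]<45); A=np.c_[x[m],y[m],np.ones(m.sum())]
k=np.linalg.lstsq(A,q[m,2],rcond=None)[0]; print("tilt",k[:2]*57.3,"z",k[2],m.sum())
h=(q[:,2]>20)&(q[:,2]<40)&(abs(x)<90)&(abs(y)<50); print("extent",x[h].min(),x[h].max(),y[h].min(),y[h].max())
if abs(k[:2]).max()*57.3<2 and abs(k[2]-28)<2: print(close_job())
E
```

```text
tilt [-0.19285027 -0.27457912] z 27.31924199774647 855
extent -76.04197310422005 74.86888745036786 -31.676705773670037 28.068984554822272
the job is handed in; nothing more can be done
None
```

I moved the block, nut, collar and bar one at a time, in that order; each lies flat inside its matching tray's ridge, and I handed the job in at about 23 s on the robot's clock.

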